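# Fit the large reamer on the citrus juicer and hold the press switch down

## Robot

A 6-joint arm with a two-finger parallel gripper is mounted at the origin on the work surface. World frame = base frame: x ahead of the robot, y to its left, z up, the work surface at z = 0. Lengths are in mm, angles in rad, forces in N, time in s.
With the tool pointing down it reaches from about 300 to 775 mm from the base axis. Payload 14.6 kg.
Tool frame: the origin (TCP) lies midway between the tips of the shut fingers; the grasp point (between the pads) lies behind it (manip.grip_depth is the z of the grasp point in the tool frame, in mm); z points along the fingers, y is the line along which they close (so a half turn about z gives the same grasp; the last joint's range is limited). The gripper opens to 94 mm and grips with 3 to 60 N. Pads are 16 mm wide; open, the fingers measure 119 mm over their backs; the gripper's body (75 mm by 177 mm) begins 78 mm behind the grasp point.
Start: joints at [-1.251, 0.3, 1.521, -0, 1.321, -0.067], TCP at [207.467, -509.359, 205.446] pointing down, gripper open.
Joint ranges: [-3.03, 3.03], [-0.79, 2.21], [0.23, 2.52], [-1.04, 4.18], [0, 3.07], [-2.55, 2.55]. Speed limits (rad/s): [2.22, 2.22, 2.57, 3.14, 3.14, 3.14].

## Interface

Orientations are given as [roll, pitch, yaw] about the fixed x, y, z axes, in that order (R = Rz(yaw) Ry(pitch) Rx(roll)).
In Python, from cell import manip, imaging, telemetry gives the robot as it stands (manip), with the cameras (imaging) and the readings (telemetry).
- The arm moves only by the shell command python3 nudge.py [OPENING] [FORCE], which reads ROWS from standard input. ROWS is a JSON list that holds a single list of rows (three levels of brackets), with 1 to 5 rows, each of 6 numbers: dx, dy, dz in parts of the range, where 1.0 means 600 mm, then a rotation vector rx, ry, rz in shares of pi rad (1.0 is pi rad); each row is the pose to reach, as a shift and turn from the pose commanded when the command began, along the tool's axes at that moment; what a row does not reach only later rows make up. A row lasts 1/10 s, in which the tool goes at most 50 mm and 0.15 rad, less where a joint would pass 70% of its speed; a pose out of reach is approached as far as the arm can. OPENING is the finger opening in mm, set as the command begins (- or left out keeps the last). The fingers move at their own pace and stop on an object; FORCE is the grip in N (left out, the last holds). Time passes only in rows, so rows that do not move let the fingers close. It prints the time, the measured TCP pose, the force, the opening and the grip force at its end. A shift or turn number past 1, either way, is cut back to 1. Input that does not fit is refused with a message, and nothing moves.
- telemetry.read_state(): the state, without advancing time (a new reading comes with each control period).
- imaging.camera(name): name is "side" or "top" or "wrist"; returns (picture, depth): 480x640x3 uint8, red, green, blue; 480x640 float32, mm along the optical axis (not along the pixel's ray), 0 where there is no reading.
- imaging.camera_info(name): a dict with "K" (3x3 intrinsics, pixels), "dist" ([k1, k2, p1, p2, k3] as OpenCV has them; the pictures are not rectified), "rvec" (rotation vector, rad) and "tvec" (3), from world to camera coordinates, as OpenCV has them; the wrist camera has in their place "mount" (4x4, takes a point from camera to tool coordinates, whose origin is the TCP and whose axes are the flange's). Camera axes: x right, y down, z forward; pixel columns grow to the right and rows downward; lengths in mm; the calibration is good to about 2 mm. A picture is of the moment at which its call begins: read the wrist's pose just before it. camera_info takes no time and is no camera call.
- manip.sign_off(): hands the job in; it is judged then, once.
The state is a dict: "clock": time; "joints": joint angles; "qd": joint speeds; "effort": joint torques, N m; "eef_pos": TCP position; "eef_rot": TCP orientation; "wrist_force": force on the tool from outside, world axes, zero at the start; "moment": the same for the moment, N m; "finger_gap": finger opening in mm; "finger_force": force on a finger pad.
Only numpy, scipy, OpenCV 4.12 (cv2) and the standard library are available. Lean on these libraries where they do the work, as an engineer would, in place of code of your own. Each camera call takes 0.05 s, during which the arm holds its last target. There are 200 camera calls.

## Task

The buffet's citrus juicer has just been washed and is still unplugged; oranges are next, so take the larger of the two white reamers from the steel tray and set it upright on the drive shaft in the middle of the juicer's bowl, turning it until the splines mesh and it slides fully home. Then, to check the press-to-run switch, push the reamer down against the shaft's spring as far as it goes, and finish while still holding it pressed down like that: do not let go. Leave the small reamer, the tumbler, the card holder and the orange half where they stand.

Things in the scene. Friction and masses are not known exactly. Their poses are not given: they have to be found in the camera images.
- reamer_large: Larger white reamer, ~90 g, loose, upright on the tray floor (3 mm above the counter). Round collar 62 mm across, 26 mm high (grip here); over it a ribbed dome narrowing from 50 mm to a point, 62 mm high in all. Origin: centre of underside, z up. Cross-shaped bore in the underside: four slots 7 mm wide, 24 deep, along its +-x and +-y; the four thick ribs lie over the slots. Any quarter turn fits.
- reamer_small: Smaller white reamer of the same shape, collar 44 mm across and 22 mm high, 50 mm high in all, loose in the same tray, about 130 mm from the large one; the two may have changed places. Not to be moved. Origin: centre of the underside.
- tray: Shallow steel tray, 165 x 265 x 18 mm (x, y, z), walls and floor 3 mm, fixed to the counter. The reamers stand in a row along its long axis (its own y). Origin: centre of the underside, at counter height.
- juicer: Citrus juicer, fixed. White housing 160 mm across at the foot, 130 mm high; on it a steel bowl, outer radius 66 mm at the bottom, 86 mm at the rim 175 mm above the counter, bowl floor at 134 mm. A spout 24 mm wide reaches 120 mm from the axis along its own -x, 128 to 160 mm above the counter. Origin: on the shaft axis at counter height.
- spindle: Steel drive shaft upright in the bowl. Origin: on its axis, at the top face of its 26 mm flange, 154 mm above the counter when up; the reamer is home when its origin is here. Above it four ribs, 5 mm thick, along its +-x and +-y, to 9 mm from the axis, 20 mm high (top 3 mm thinned to 3 mm). Unmeshed, the reamer stops 16 to 20 mm high. It resists turning up to 0.5 N m.
- press_shaft (a joint): How far the drive shaft is pushed down against the spring of the press-to-run switch, m: 0 up, 0.005 fully down at its stop. The spring needs about 6 N to start and 12 N at the stop; it comes back up when let go. The flange goes down with it.
- tumbler: Glass tumbler, 68 mm in diameter and 105 mm high, loose, standing in front of the juicer at its spout. Not to be moved. Origin: centre of the underside.
- card_holder: Wooden block 45 x 45 x 45 mm with a clear card upright in it, 85 mm wide, top at 100 mm, loose on the counter. Not to be moved. Origin: centre of the underside.
- orange_half: Half an orange lying cut face down on the counter, 74 mm in diameter, 37 mm high, loose. Not to be moved. Origin: centre of the underside.

How it is judged (in metres and radians):
On the way:
1. the large reamer is lifted clear of the tray (height (world z) of reamer_large above 0.05 m), for 0.1 s.
At the end, for the whole second after the job is handed in: The large reamer is upright on the drive shaft, on its axis within 3 mm, splines meshed (within 0.2 rad of a quarter-turn fit), fully home within 3 mm of the flange, and the fingers hold it with the shaft pushed down more than 3 mm of its 5 mm against the spring, through the last second (horizontal distance between reamer_large and spindle below 0.003 m and z of reamer_large in the frame of spindle between -0.003 and 0.003 m and angle between reamer_large's own z axis and vertical below 0.1 rad and (angle between the x axis of reamer_large and the x axis of spindle, either way round below 0.2 rad or angle between the x axis of reamer_large and the y axis of spindle, either way round below 0.2 rad) and value of joint press_shaft above 0.003 m and contact force between reamer_large and the fingers above 3 N); the arm keeps its last pose, push and grip.
It fails at once if the reamer small is shifted by more than 25 mm (distance of reamer_small from where it was at the start of the episode above 0.025 m).
It fails at once if the tumbler is shifted by more than 25 mm (distance of tumbler from where it was at the start of the episode above 0.025 m).
It fails at once if the card holder is shifted by more than 25 mm (distance of card_holder from where it was at the start of the episode above 0.025 m).
It fails at once if the orange half is shifted by more than 25 mm (distance of orange_half from where it was at the start of the episode above 0.025 m).
It also fails if it takes over 45 s, if anything falls off the work surface, if the arm or the gripper's body presses on something with over 40 N, if the wrist force passes 120 N, or if a joint passes its speed limit or range.

## Working session

There is one attempt and no reset: what is moved stays moved. The work goes in short steps, Python scripts to look and compute and a shell command to move; the robot and the scene stay as the last step left them, time stands still between calls to the robot, and variables do not carry over. Pictures are saved under pics/ and viewed, at most 10 in all, crops included, and the job is handed in when it is done.

```bash
ls; mkdir -p pics; cat > h.py <<'E'
from cell import manip, imaging, telemetry
import numpy as np, cv2
from scipy.spatial.transform import Rotation as R
def cam(name):
    s=telemetry.read_state(); i=imaging.camera_info(name); p,d=imaging.camera(name)
    K=np.array(i["K"]);D=np.array(i["dist"])
    if name=="wrist":
        T=np.eye(4);T[:3,:3]=R.from_euler('xyz',s["eef_rot"]).as_matrix();T[:3,3]=s["eef_pos"]
        T=T@np.array(i["mount"])
    else:
        M=np.eye(4);M[:3,:3]=cv2.Rodrigues(np.array(i["rvec"],float))[0];M[:3,3]=np.ravel(i["tvec"]);T=np.linalg.inv(M)
    return p,d,K,D,T
def save(name,f):
    p,d,K,D,T=cam(name); cv2.imwrite(f'pics/{f}.png',p[:,:,::-1]); np.savez(f'pics/{f}.npz',p=p,d=d,K=K,D=D,T=T)
def load(f): return np.load(f'pics/{f}.npz')
def ray(c,uv):
    n=cv2.undistortPoints(np.array([[uv]],float),c["K"],c["D"])[0,0]
    return c["T"][:3,3],c["T"][:3,:3]@np.array([n[0],n[1],1])
def atz(c,uv,z):
    o,v=ray(c,uv); return o+v*(z-o[2])/v[2]
def tri(rs):
    A=0;b=0
    for o,v in rs:
        v=v/np.linalg.norm(v);P=np.eye(3)-np.outer(v,v);A=A+P;b=b+P@o
    return np.linalg.solve(A,b)
def cloud(c):
    d=c["d"];h,w=d.shape
    uv=np.stack(np.meshgrid(np.arange(w),np.arange(h)),-1).reshape(-1,1,2).astype(float)
    n=cv2.undistortPoints(uv,c["K"],c["D"])[:,0]
    P=np.c_[n,np.ones(len(n))]*d.reshape(-1,1)
    P=P@c["T"][:3,:3].T+c["T"][:3,3]
    P[d.ravel()==0]=np.nan
    return P.reshape(h,w,3)
E
python3 - <<'E'
from h import *
save("top","top0");save("side","side0")
print(manip.grip_depth,telemetry.read_state())
for n in("top0","side0"): print(load(n)["T"].round(2))
print(imaging.camera_info("wrist"))
E
```

```text
cell.py
nudge.py
pics
-18.8 {'clock': 0.1, 'joints': array([-1.25060076e+00,  3.00391919e-01,  1.52147554e+00, -3.20273937e-06,
        1.32071368e+00, -6.66286401e-02]), 'qd': array([-0.00113096, -0.00124569, -0.0027759 , -0.0009418 ,  0.00061202,
        0.0022509 ]), 'effort': array([ 1.35313123e-03, -5.32639360e+01, -3.53284621e+01,  7.08897924e-02,
        2.34468776e-02, -4.79584628e-05]), 'eef_pos': array([ 207.39917207, -509.15837427,  204.97441158]), 'eef_rot': array([-3.14060615e+00, -6.27179096e-05,  3.86824973e-01]), 'wrist_force': array([ 0.82421915, -0.15609585, -0.11465775]), 'moment': array([-0.02445666, -0.0189494 ,  0.02421691]), 'finger_force': 0.0, 'finger_gap': 94.29597009115327}
[[ 1.0000e-02 -9.9000e-01  1.1000e-01  5.1481e+02]
 [-1.0000e+00 -1.0000e-02  1.0000e-02  1.0600e+00]
 [-1.0000e-02 -1.1000e-01 -9.9000e-01  9.5853e+02]
 [ 0.0000e+00  0.0000e+00  0.0000e+00  1.0000e+00]]
[[ 9.6000e-01 -2.0000e-01  1.7000e-01  4.4879e+02]
 [-2.6000e-01 -6.7000e-01  6.9000e-01 -6.8015e+02]
 [-2.0000e-02 -7.2000e-01 -7.0000e-01  7.7284e+02]
 [ 0.0000e+00  0.0000e+00  0.0000e+00  1.0000e+00]]
{'K': array([[423.96067882,   0.        , 315.1816713 ],
       [  0.        , 423.96067882, 242.46975698],
       [  0.        ,   0.        ,   1.        ]]), 'dist': array([0.00258413, 0.        , 0.        , 0.        , 0.        ]), 'mount': array([[ 1.75707769e-03, -9.70643767e-01, -2.40515261e-01,
         6.95426356e+01],
       [ 9.99997840e-01,  1.97262175e-03, -6.55422495e-04,
        -5.06571357e-01],
       [ 1.11062739e-03, -2.40513590e-01,  9.70645136e-01,
        -1.78517905e+02],
       [ 0.00000000e+00,  0.00000000e+00,  0.00000000e+00,
         1.00000000e+00]])}
```

View pics/top0.png

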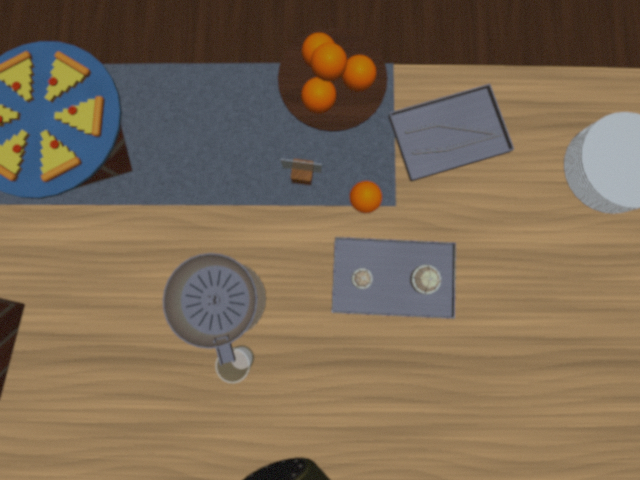

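View pics/side0.png

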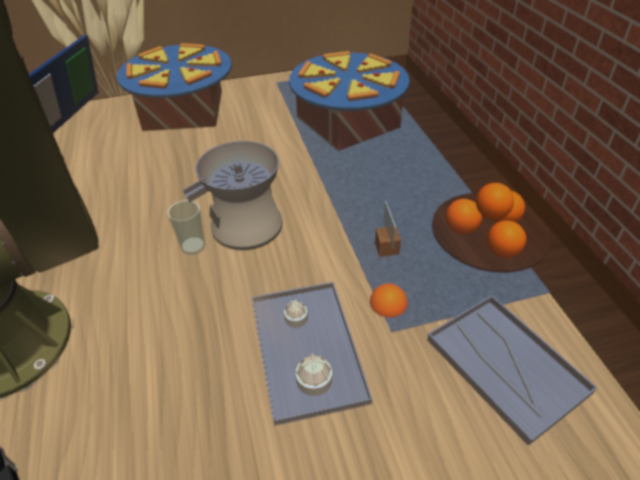

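The top view shows the large reamer at (427,279), the small one at (362,278), the shaft at about (214,299) and the tumbler at (233,364). In the side view the large reamer is at (314,372) and the shaft at (239,172).

```bash
python3 - <<'E'
from h import *
t=load("top0");s=load("side0")
tri2=lambda a,b:tri([ray(t,a),ray(s,b)]).round(1)
print("large tip",tri2((427,278),(313,356)),"small",tri2((362,277),(295,302)),"spindle",tri2((214,299),(239,168)))
for n,c,(u,v) in(("top",t,(427,279)),("side",s,(314,372)),("top sp",t,(214,299)),("side sp",s,(239,172))):
    P=cloud(c)[v-18:v+19,u-18:u+19].reshape(-1,3); P=P[~np.isnan(P[:,0])]
    lo=10 if 'sp' not in n else 140
    Q=P[P[:,2]>lo]; print(n,len(Q),Q.mean(0).round(1) if len(Q) else'',np.percentile(P[:,2],[2,50,98,100]).round(1), P[P[:,2].argmax()].round(1))
T=cloud(t)
for uv in((233,364),(243,355),(301,173),(366,196),(362,277)): print(uv,T[uv[1],uv[0]].round(0))
c=np.vstack([cv2.imread('pics/top0.png')[260:340,160:260],cv2.imread('pics/top0.png')[240:320,345:445]])
cv2.imwrite('pics/crop1.png',np.hstack([cv2.resize(c[:80],None,fx=4,fy=4,interpolation=2),cv2.resize(c[80:],None,fx=4,fy=4,interpolation=2)]))
E
```

```text
large tip [ 547.6 -225.7   63.2] small [548.8 -93.3  47.1] spindle [503.2 188.8 164.3]
top 646 [ 543.7 -226.4   43.6] [ 0.5  6.7 63.5 68.2] [ 543.2 -234.4   68.2]
side 1093 [ 545.2 -244.3   40.4] [ 0.4 34.4 62.2 66.8] [ 548.9 -230.    66.8]
top sp 160 [500.4 192.6 162.1] [132.  134.8 173.4 176.7] [506.7 198.9 176.7]
side sp 463 [505.2 194.2 155.9] [130.  133.9 172.9 176.3] [495.8 105.5 176.3]
(233, 364) [360. 181.   6.]
(243, 355) [379. 160.   4.]
(301, 173) [771.  37.  45.]
(366, 196) [ 723. -104.   36.]
(362, 277) [547. -92.  55.]
```

Careful with the scale: shifts go in shares of 600 mm and turns go in shares of pi rad. That gives: 211 mm / 600 = 0.3517, 168 mm / 600 = 0.28.

```bash
echo '[[[0.07,-0.0217,0.0033,0,0,0],[0.14,-0.045,0.0083,0,0,0],[0.21,-0.0667,0.0117,0,0,0],[0.28,-0.0883,0.0167,0,0,0],[0.3517,-0.1117,0.02,0,0,0]]]' | python3 nudge.py 94 && echo '[[[0.07,-0.0217,0.0033,0,0,0],[0.14,-0.045,0.0083,0,0,0],[0.21,-0.0667,0.0117,0,0,0],[0.28,-0.0883,0.0167,0,0,0],[0.3517,-0.1117,0.02,0,0,0]]]' | python3 nudge.py && echo '[[[0,0,0,0,0,0],[0,0,0,0,0,0],[0,0,0,0,0,0]]]' | python3 nudge.py; python3 -c "
from h import *
save('wrist','w0')"
```

```text
clock: 0.6
eef_pos: [378.6, -366.3, 193.1]
eef_rot: [-3.141, 0.0, 0.387]
wrist_force: [1.0, -0.9, -0.4]
finger_gap: 94.2
finger_force: 0.0
clock: 1.1
eef_pos: [548.8, -224.6, 181.0]
eef_rot: [-3.141, 0.0, 0.387]
wrist_force: [-0.8, -0.9, -0.1]
finger_gap: 94.0
finger_force: 0.0
clock: 1.4
eef_pos: [547.1, -226.7, 181.3]
eef_rot: [-3.141, 0.0, 0.386]
wrist_force: [-0.5, -0.0, 0.6]
finger_gap: 93.6
finger_force: 0.0
```

View pics/w0.png

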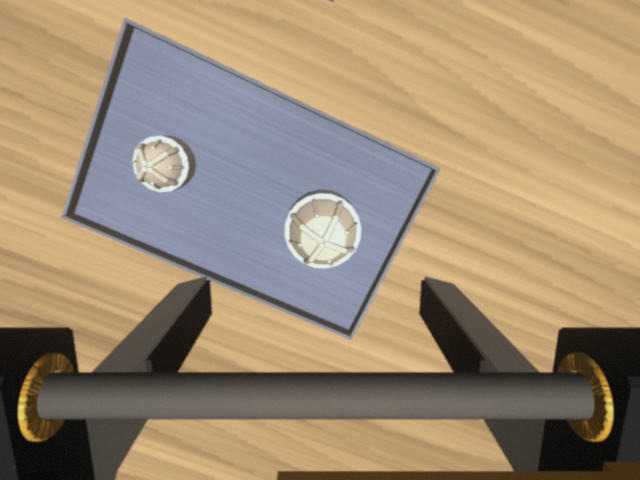

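View pics/crop1.png

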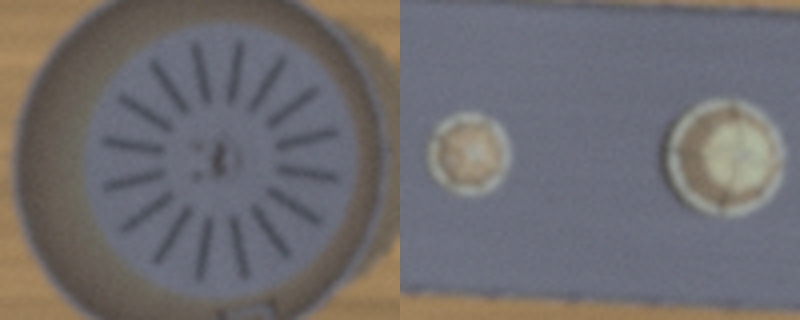

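The wrist view shows the large reamer at (322,229), the small one at (161,164), and the tray below and between the open fingers.

```bash
python3 - <<'E'
from h import *
w=load("w0");t=load("top0");s=load("side0")
c=cv2.imread('pics/w0.png')[184:274,272:372]
cv2.imwrite('pics/crop2.png',cv2.resize(c,None,fx=6,fy=6,interpolation=2))
hsv=cv2.cvtColor(w["p"],cv2.COLOR_RGB2HSV); 
m=((w["p"][:,:,0].astype(int)-w["p"][:,:,2])>-5).astype(np.uint8); m[:185]=0;m[275:]=0;m[:,:270]=0;m[:,375:]=0
m=cv2.morphologyEx(m,cv2.MORPH_OPEN,np.ones((3,3)))
n,l,st,ce=cv2.connectedComponentsWithStats(m); k=l[229,322]
cn=max(cv2.findContours((l==k).astype(np.uint8),0,1)[0],key=len); print(cv2.fitEllipse(cn),st[k])
e=cv2.fitEllipse(cn)[0]; print("collar c@29",atz(w,e,27).round(1))
print("tri",tri([ray(w,(322,240)),ray(t,(427,278)),ray(s,(313,356))]).round(1))
P=cloud(w)[190:272,280:365].reshape(-1,3);Q=P[P[:,2]>15]
print(np.nanpercentile(P[:,2],[2,50,99]),((np.nanmax(Q,0)+np.nanmin(Q,0))/2).round(1),(np.nanmax(Q,0)-np.nanmin(Q,0)).round(1))
E
```

```text
((321.6418151855469, 231.67311096191406), (68.14778137207031, 70.98727416992188), 77.18826293945312) [ 285  198   73   69 3876]
collar c@29 [ 545.  -232.3   27. ]
tri [ 547.4 -227.9   65.6]
[ 1.10584473 30.8491583  63.99283938] [ 546.  -232.8   40.5] [61.4 61.2 50.9]
```

View pics/crop2.png

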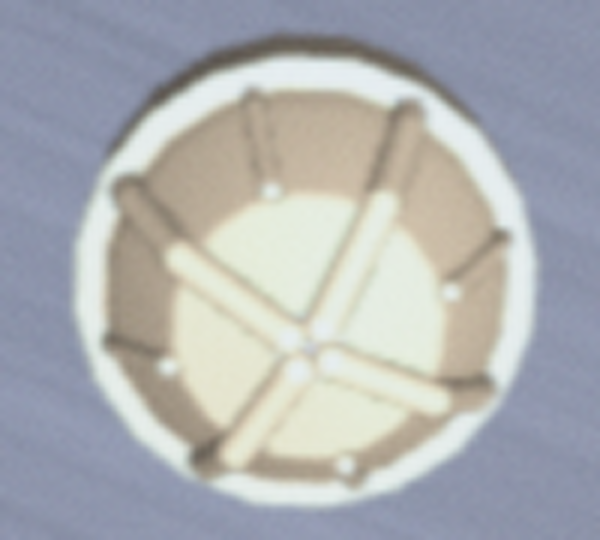

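The crop shows the collar centre at (306,277), which is image (323,230). The four thick rib feet are at crop (413,108), (125,185), (485,388) and (205,462), with the tip at (308,348).

```bash
python3 - <<'E'
from h import *
w=load("w0");t=load("top0");s=load("side0")
f=lambda x,y:(272+x/6-.4,184+y/6-.4)
F=np.array([atz(w,f(*p),29) for p in((413,108),(125,185),(205,462),(485,388))])
c=atz(w,f(306,277),29);print("collar",c.round(1),"feet mean",F.mean(0).round(1))
print(np.linalg.norm(F-F.mean(0),axis=1).round(1))
a=np.arctan2(*(F-F.mean(0))[:,[1,0]].T[:2][::1]) if 0 else np.arctan2((F-F.mean(0))[:,1],(F-F.mean(0))[:,0])
print(a.round(3),(a%(np.pi/2)).round(3))
print("tip",atz(w,f(308,348),65).round(1),"2view",tri([ray(w,f(308,348)),ray(t,(427,278))]).round(1))
E
```

```text
collar [ 547.1 -232.2   29. ] feet mean [ 545.8 -232.9   29. ]
[27.7 27.8 27.8 27.7]
[-0.131  1.436  3.013 -1.705] [1.439 1.436 1.443 1.437]
tip [ 546.2 -232.2   65. ] 2view [ 544.4 -231.4   49.9]
```

In the tool's units: -202 mm / 600 = -0.3367, -160 mm / 600 = -0.2667.

```bash
echo '[[[0.02,-0.0667,-0.025,0,0,0],[0.04,-0.1333,-0.05,0,0,0],[0.06,-0.2,-0.075,0,0,0],[0.08,-0.2667,-0.1,0,0,0],[0.0983,-0.3367,-0.125,0,0,0]]]' | python3 nudge.py && echo '[[[0.02,-0.0667,-0.005,0,0,0],[0.04,-0.1333,-0.01,0,0,0],[0.06,-0.2,-0.015,0,0,0],[0.08,-0.2667,-0.02,0,0,0],[0.0967,-0.3367,-0.025,0,0,0]]]' | python3 nudge.py && echo '[[[0,0,0,0,0,0],[0,0,0,0,0,0],[0,0,0,0,0,0]]]' | python3 nudge.py; python3 -c "
from h import *
save('wrist','w1'); print(telemetry.read_state()['joints'].round(3))"
```

```text
clock: 1.95
eef_pos: [525.4, -16.3, 257.4]
eef_rot: [3.141, -0.0, 0.385]
wrist_force: [0.1, 0.2, -0.2]
finger_gap: 94.0
finger_force: 0.0
clock: 2.45
eef_pos: [503.4, 192.7, 271.9]
eef_rot: [3.141, -0.001, 0.385]
wrist_force: [0.7, 0.5, 1.1]
finger_gap: 94.2
finger_force: 0.0
clock: 2.75
eef_pos: [503.9, 190.8, 271.4]
eef_rot: [3.141, 0.0, 0.385]
wrist_force: [0.2, -0.5, -0.6]
finger_gap: 93.7
finger_force: 0.0
[ 0.294  0.233  1.453 -0.     1.456  1.48 ]
```

View pics/w1.png

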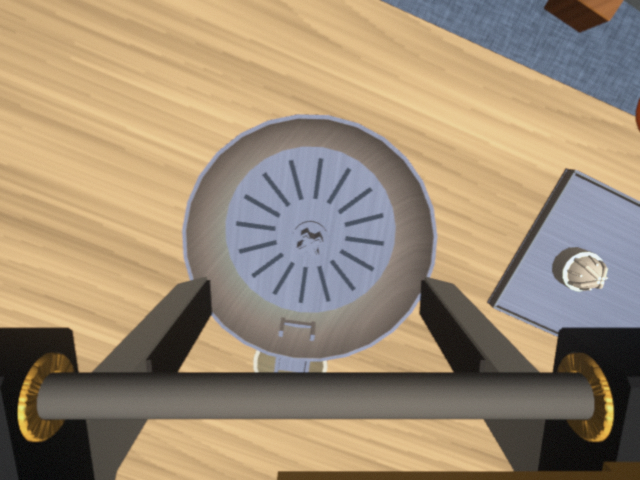

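The wrist view is over the bowl: shaft at about (311,236), spout at (295,330), tumbler at (290,362). I'll enlarge the shaft.

```bash
python3 - <<'E'
import cv2
c=cv2.imread('pics/w1.png')[210:262,276:346]
cv2.imwrite('pics/crop3.png',cv2.resize(c,None,fx=10,fy=10,interpolation=2))
E
```

```text
(no output)
```

View pics/crop3.png

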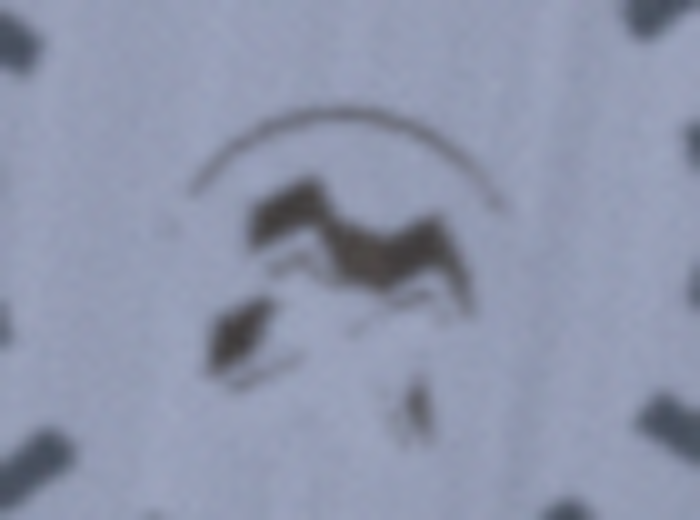

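In the tool's units: 86 mm / 600 = 0.1433, 43 mm / 600 = 0.0717.

```bash
cat >> h.py <<'E'
def sharp(f,n=4):
    L=[cam("wrist") for _ in range(n)]; p=np.mean([x[0] for x in L],0); d=np.median([x[1] for x in L],0)
    np.savez(f'pics/{f}.npz',p=p,d=d,K=L[-1][2],D=L[-1][3],T=L[-1][4])
def crop(f,x,y,w,h,k):
    g=load(f)["p"][y:y+h,x:x+w].astype(float); g=(g-g.min())/(g.max()-g.min())*255
    return cv2.resize(g[:,:,::-1].astype(np.uint8),None,fx=k,fy=k,interpolation=2)
E
echo '[[[0,0,0.0717,0,0,0],[0,0,0.1433,0,0,0],[0,0,0.1433,0,0,0],[0,0,0.1433,0,0,0],[0,0,0.1433,0,0,0]]]' | python3 nudge.py |grep eef && python3 -c "
from h import *
sharp('a0')" && echo '[[[0,0,0,0,0,-0.0446],[0,0,0,0,0,-0.0891],[0,0,0,0,0,-0.1337],[0,0,0,0,0,-0.1783],[0,0,0,0,0,-0.2228]]]' | python3 nudge.py && echo '[[[0,0,0,0,0,0],[0,0,0,0,0,0]]]' | python3 nudge.py | grep eef; python3 - <<'E'
from h import *
sharp('a1')
O=[]
for n in('a0','a1'):
    c=load(n); 
    q=np.linalg.inv(c["T"])@np.array([502,191,170,1]); uv=cv2.projectPoints(q[:3],np.zeros(3),np.zeros(3),c["K"],c["D"])[0].ravel().astype(int); x,y=uv-28; print(n,x,y)
    O.append(crop(n,x,y,56,56,7))
    P=cloud(c)[y:y+56,x:x+56].reshape(-1,3); Q=P[P[:,2]>165]; print(len(Q),Q.mean(0).round(1),Q[:,2].max())
cv2.imwrite('pics/crop4.png',np.hstack(O))
E
```

```text
eef_pos: [504.8, 192.0, 188.0]
eef_rot: [3.141, -0.003, 0.386]
clock: 4.0
eef_pos: [503.9, 192.3, 186.1]
eef_rot: [3.141, -0.001, 1.093]
wrist_force: [-0.4, -0.6, -0.2]
finger_gap: 94.0
finger_force: 0.0
eef_pos: [503.8, 192.3, 185.8]
eef_rot: [3.141, -0.0, 1.083]
a0 289 261
803 [501.7 194.8 171.1] 173.83310075616058
a1 286 262
827 [501.5 195.5 171.4] 173.9293995688784
```

View pics/crop4.png

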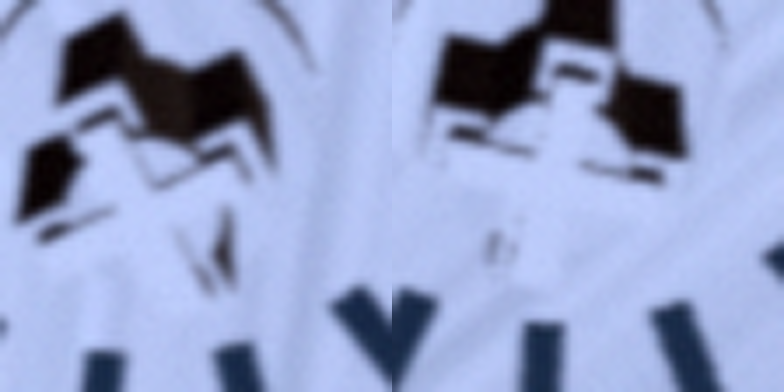

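The right crop (a1) shows the rib cross nearly square to the image: a rib up at (580,70), down at (540,240), left at (450,130) and right at (660,165). I'll get the angle and centre from the depth points by fitting a cross.

```bash
python3 - <<'E'
from h import *
from scipy.optimize import minimize
for n,x,y in(('a0',289,261),('a1',286,262)):
    c=load(n);P=cloud(c)[y-4:y+60,x-4:x+60].reshape(-1,3)
    for z0 in(160,166,169):
        Q=P[(P[:,2]>z0)&(P[:,2]<176)][:,:2]
        # template fit: cross of half-length 9, half-thick 2.5; minimise mean outside distance
        def f(v):
            a=np.cos(v[2]);b=np.sin(v[2]);d=Q-v[:2];u=np.abs(np.c_[d[:,0]*a+d[:,1]*b,-d[:,0]*b+d[:,1]*a])
            o=lambda p,q:np.hypot(np.maximum(p-9,0),np.maximum(q-2,0))
            return np.minimum(np.minimum(o(u[:,0],u[:,1]),o(u[:,1],u[:,0])),4).mean()
        m=np.median(Q,0)
        best=min((minimize(f,[*m,k],method='Nelder-Mead') for k in np.arange(0,1.57,.2)),key=lambda r:r.fun)
        print(n,z0,len(Q),m.round(1),best.x.round(3),best.x[2]%(np.pi/2),round(best.fun,3))
z=cloud(load('a1'))[262:318:2,286:342:2,2]
for r in z: print(' '.join('%3d'%v if v>156 else ' . ' for v in r))
E
```

```text
a0 160 928 [502.7 195.1] [501.321 194.568   0.851] 0.8506088068550768 0.16
a0 166 783 [502.  194.8] [501.128 194.593   0.853] 0.8526403955369455 0.147
a0 169 697 [501.3 194.7] [500.937 194.522   0.85 ] 0.8502687431010696 0.133
a1 160 941 [501.8 196.1] [501.252 195.081   0.851] 0.850965083272974 0.166
a1 166 799 [501.5 195.7] [501.165 194.909   0.851] 0.8511608359289244 0.156
a1 169 725 [501.4 195.2] [501.12  194.784   0.846] 0.8463985361487496 0.139
 .   .   .   .   .   .   .   .   .   .   .  158 161 160 159 158  .   .   .   .   .   .   .   .   .   .   .   . 
 .   .   .   .   .   .   .   .   .   .   .  163 164 164 162 162 160  .   .   .   .   .   .   .   .   .   .   . 
 .   .   .   .   .   .   .   .   .   .   .  167 167 167 166 165 165  .   .   .   .   .   .   .   .   .   .   . 
 .   .   .   .  156  .   .   .   .  157 158 169 169 170 170 168 168  .   .   .   .   .   .   .   .   .   .   . 
 .   .   .   .  158 158 157 157 159 160 161 169 170 170 170 170  .   .   .   .   .   .   .   .   .   .   .   . 
 .   .   .   .  162 161 161 160 162 164 165 170 172 171 171 170 158  .   .   .   .   .
[... 1788 characters left out ...]
   .   .   .   .   .   .   . 
 .   .   .   .   .   .   .   .   .   .   .   .   .   .   .   .   .   .   .   .   .   .   .   .   .   .   .   . 
 .   .   .   .   .   .   .   .   .   .   .   .   .   .   .   .   .   .   .   .   .   .   .   .   .   .   .   . 
 .   .   .   .   .   .   .   .   .   .   .   .   .   .   .   .   .   .   .   .   .   .   .   .   .   .   .   . 
 .   .   .   .   .   .   .   .   .   .   .   .   .   .   .   .   .   .   .   .   .   .   .   .   .   .   .   . 
 .   .   .   .   .   .   .   .   .   .   .   .   .   .   .   .   .   .   .   .   .   .   .   .   .   .   .   . 
 .   .   .   .   .   .   .   .   .   .   .   .   .   .   .   .   .   .   .   .   .   .   .   .   .   .   .   .
```

In the tool's units: -174 mm / 600 = -0.29, -138 mm / 600 = -0.23.

```bash
echo '[[[-0.05,0.0333,-0.0417,0,0,0],[-0.11,0.0717,-0.0417,0,0,0],[-0.17,0.1117,-0.0417,0,0,0],[-0.23,0.1517,-0.0417,0,0,0],[-0.29,0.1917,-0.0417,0,0,0]]]' | python3 nudge.py | grep eef && echo '[[[-0.06,0.04,0.0333,0,0,0],[-0.1217,0.0817,0.0667,0,0,0],[-0.1833,0.1217,0.1083,0,0,0],[-0.2433,0.1633,0.15,0,0,0],[-0.3017,0.2017,0.1917,0,0,0]]]' | python3 nudge.py |grep eef && echo '[[[0,0,0,0,0,0],[0,0,0,0,0,0],[0,0,0,0,0,0]]]' | python3 nudge.py |grep -v z; python3 - <<'E'
from h import *
from scipy.optimize import least_squares
sharp('b0',3); c=load('b0'); P=cloud(c).reshape(-1,3)
d=np.hypot(P[:,0]-546,P[:,1]+232.6); Q=P[(d<36)&(P[:,2]>8)]
C=Q[(Q[:,2]>26)&(Q[:,2]<32)]
hull=cv2.convexHull(C[:,:2].astype(np.float32))[:,0]
print(len(C),cv2.minEnclosingCircle(C[:,:2].astype(np.float32)))
r=least_squares(lambda v:np.hypot(hull[:,0]-v[0],hull[:,1]-v[1])-v[2],[546,-232,31],loss='soft_l1');print(r.x.round(2))
T=Q[Q[:,2]>60];print("tip",T.mean(0).round(1),Q[:,2].max(),telemetry.read_state()["eef_pos"].round(1))
q=np.linalg.inv(c["T"])@np.array([546,-232.6,35,1]); x,y=cv2.projectPoints(q[:3],np.zeros(3),np.zeros(3),c["K"],c["D"])[0].ravel().astype(int)-50
print(x,y); cv2.imwrite('pics/crop5.png',crop('b0',x,y,100,100,6))
E
```

```text
eef_pos: [524.4, -17.0, 210.7]
eef_rot: [3.141, -0.0, 1.086]
eef_pos: [547.4, -233.7, 94.6]
eef_rot: [3.141, -0.0, 1.085]
clock: 5.7
eef_pos: [547.8, -231.0, 96.4]
eef_rot: [3.14, -0.0, 1.087]
wrist_force: [-0.7, 0.9, 0.5]
finger_gap: 94.1
finger_force: 0.0
1757 ((546.1322021484375, -232.57675170898438), 30.981281280517578)
[ 546.07 -232.57   30.72]
tip [ 559.6 -210.1  204.1] 221.70438941624053 [ 547.9 -230.9   96.5]
264 213
```

View pics/crop5.png

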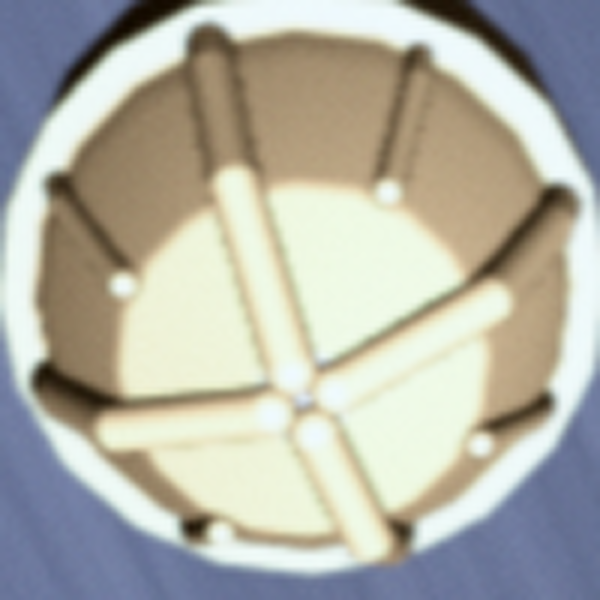

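The crop shows the thick rib feet at (208,38), (570,198), (45,382) and (400,540), centred in the collar. The collar centre of (546.1,-232.6) with 31 mm radius matches the given size. Descending to grasp.

In the tool's units: 89 mm / 600 = 0.1483, -2.2 mm / 600 = -0.0037.

```bash
echo '[[[-0.0033,-0.0012,0.05,0,0,0],[-0.0037,-0.0012,0.1,0,0,0],[-0.0037,-0.0012,0.1333,0,0,0],[-0.0037,-0.0012,0.1483,0,0,0],[-0.0037,-0.0012,0.1483,0,0,0]]]' | python3 nudge.py && echo '[[[0,0,0,0,0,0],[0,0,0,0,0,0],[0,0,0,0,0,0],[0,0,0,0,0,0],[0,0,0,0,0,0]]]' | python3 nudge.py 55 40; python3 - <<'E'
from h import *
c=load('b0')
F=np.array([atz(c,(264+x/6-.4,213+y/6-.4),29) for x,y in((208,38),(570,198),(400,540),(45,382))])
D=F-F.mean(0);print(F.mean(0).round(1),(np.arctan2(D[:,1],D[:,0])%(np.pi/2)).round(3))
E
```

```text
clock: 6.35
eef_pos: [545.7, -232.8, 6.1]
eef_rot: [-3.141, 0.0, 1.087]
wrist_force: [-0.7, -0.5, -0.7]
finger_gap: 93.9
finger_force: 0.0
clock: 6.85
eef_pos: [545.9, -233.5, 6.8]
eef_rot: [3.141, -0.0, 1.087]
wrist_force: [-0.9, 0.8, 2.0]
finger_gap: 60.4
finger_force: 39.8
[ 546.1 -232.9   29. ] [1.442 1.448 1.44  1.431]
```

In the tool's units: -190 mm / 600 = -0.3167, -150 mm / 600 = -0.25.

```bash
echo '[[[0,0,-0.0333,0,0,0],[0,0,-0.1,0,0,0],[0,0,-0.175,0,0,0],[0.025,-0.0167,-0.25,0,0,0],[0.0583,-0.0383,-0.3167,0,0,0]]]' | python3 nudge.py | grep -v z && echo '[[[0.05,-0.0333,-0.05,0,0,0],[0.1083,-0.0733,-0.06,0,0,0],[0.1667,-0.1117,-0.06,0,0,0],[0.225,-0.1517,-0.06,0,0,0],[0.2833,-0.19,-0.06,0,0,0]]]' | python3 nudge.py | grep eef && echo '[[[0.06,-0.04,0,0,0,0.0318],[0.1217,-0.0817,0,0,0,0.0764],[0.18,-0.1217,0,0,0,0.121],[0.23,-0.155,0,0,0,0.1655],[0.253,-0.1718,0,0,0,0.1878]]]' | python3 nudge.py | grep eef && echo '[[[0,0,0,0,0,0],[0,0,0,0,0,0],[0,0,0,0,0,0]]]' | python3 nudge.py; python3 - <<'E'
from h import *
sharp('e0',2); c=load('e0'); p=telemetry.read_state(); print(p["eef_pos"].round(1),p["eef_rot"].round(3)); P=cloud(c).reshape(-1,3)
q=np.linalg.inv(c["T"])@np.array([*p["eef_pos"][:2],p["eef_pos"][2]+30,1]); x,y=cv2.projectPoints(q[:3],np.zeros(3),np.zeros(3),c["K"],c["D"])[0].ravel().astype(int)-75
print(x,y); cv2.imwrite('pics/crop6.png',crop('e0',max(x,0),max(y,0),150,150,4))
E
```

```text
clock: 7.35
eef_pos: [541.4, -191.9, 198.6]
eef_rot: [3.141, -0.0, 1.085]
wrist_force: [0.7, 0.3, -1.4]
finger_gap: 60.2
finger_force: 39.8
eef_pos: [519.3, 13.3, 232.6]
eef_rot: [3.141, -0.0, 1.087]
eef_pos: [498.5, 196.8, 232.4]
eef_rot: [-3.141, -0.0, 0.493]
clock: 8.65
eef_pos: [499.4, 193.2, 232.5]
eef_rot: [3.141, 0.0, 0.497]
wrist_force: [-0.6, -1.1, -1.0]
finger_gap: 60.3
finger_force: 39.8
[499.5 193.2 232.5] [ 3.142 -0.     0.496]
241 251
```

View pics/crop6.png

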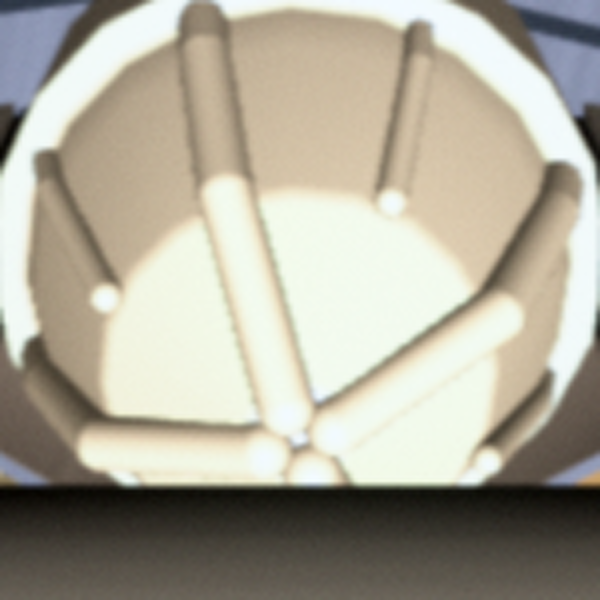

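The reamer is upright in the fingers. Rib feet are at crop (203,15), (565,175) and (35,350); the bar hides the fourth.

```bash
python3 - <<'E'
from h import *
c=load('e0'); p=telemetry.read_state(); z=p["eef_pos"][2]+22.6
F=np.array([atz(c,(241+x/4-.4,251+y/4-.4),z) for x,y in((203,15),(565,175),(35,350))])[:,:2]
# circumcentre via opposite? feet 1 and... 2 & 3 opposite? 
A=2*(F[1:]-F[0]);b=(F[1:]**2).sum(1)-(F[0]**2).sum();o=np.linalg.solve(A,b);D=F-o
print("centre",o.round(1),np.hypot(*D.T).round(1),(np.arctan2(D[:,1],D[:,0])%(np.pi/2)).round(3))
P=cloud(c).reshape(-1,3);C=P[(abs(P[:,2]-z)<3)&(np.hypot(*(P[:,:2]-p["eef_pos"][:2]).T)<34)]
print(C[:,2].mean(),cv2.minEnclosingCircle(C[:,:2].astype(np.float32)),p["eef_pos"].round(1))
e=np.array([501.1,194.6])-p["eef_pos"][:2];y=p["eef_rot"][2];print("delta world",e.round(1),"tool",(e[0]*np.cos(y)+e[1]*np.sin(y)).round(2),(e[0]*np.sin(y)-e[1]*np.cos(y)).round(2))
E
```

```text
centre [499.3 193.5] [27.9 27.9 27.9] [0.834 0.869 0.811]
254.81537216032427 ((502.27130126953125, 194.68165588378906), 33.24405288696289) [499.5 193.2 232.5]
delta world [1.6 1.4] tool 2.1 -0.49
```

In the tool's units: 52 mm / 600 = 0.0867, 2.1 mm / 600 = 0.0035.

```bash
echo '[[[0.0035,-0.0008,0,0,0,0],[0.0035,-0.0008,0.05,0,0,0],[0.0035,-0.0008,0.0833,0,0,0],[0.0035,-0.0008,0.0867,0,0,0],[0.0035,-0.0008,0.0867,0,0,0]]]' | python3 nudge.py && echo '[[[0,0,0.0033,0,0,0],[0,0,0.0067,0,0,0],[0,0,0.01,0,0,0],[0,0,0.0117,0,0,0],[0,0,0.0117,0,0,0]]]' | python3 nudge.py
```

```text
clock: 9.25
eef_pos: [501.1, 195.4, 180.8]
eef_rot: [-3.142, 0.0, 0.497]
wrist_force: [-0.2, -0.4, -0.8]
finger_gap: 60.3
finger_force: 39.8
clock: 9.75
eef_pos: [501.1, 195.6, 174.0]
eef_rot: [3.141, -0.001, 0.497]
wrist_force: [-0.6, -0.1, 3.6]
finger_gap: 60.2
finger_force: 39.8
```

In the tool's units: 3 mm / 600 = 0.005, 2 mm / 600 = 0.0033.

```bash
echo '[[[0,0,0.0017,0,0,0],[0,0,0.0033,0,0,0],[0,0,0.005,0,0,0],[0,0,0.005,0,0,0]]]' | python3 nudge.py; python3 -c "
from h import *
print(telemetry.read_state()['moment'].round(3))"
```

```text
clock: 10.15
eef_pos: [500.7, 195.2, 170.2]
eef_rot: [3.141, 0.001, 0.497]
wrist_force: [0.1, -2.7, 1.1]
finger_gap: 60.1
finger_force: 39.8
[-0.523  0.033  0.055]
```

Below the unmeshed stop with little force, so the splines are engaged. Continuing down.

In the tool's units: 8 mm / 600 = 0.0133, 6 mm / 600 = 0.01.

```bash
echo '[[[0,0,0.0033,0,0,0],[0,0,0.0067,0,0,0],[0,0,0.01,0,0,0],[0,0,0.0133,0,0,0],[0,0,0.0133,0,0,0]]]' | python3 nudge.py; echo '[[[0,0,0.0017,0,0,0],[0,0,0.0033,0,0,0],[0,0,0.005,0,0,0],[0,0,0.0067,0,0,0],[0,0,0.0067,0,0,0]]]' | python3 nudge.py
```

```text
clock: 10.65
eef_pos: [500.7, 195.2, 161.9]
eef_rot: [3.141, 0.001, 0.497]
wrist_force: [-0.0, -4.5, -1.4]
finger_gap: 60.5
finger_force: 39.8
clock: 11.15
eef_pos: [500.7, 195.2, 158.2]
eef_rot: [3.141, 0.001, 0.497]
wrist_force: [-1.4, -5.2, 0.6]
finger_gap: 60.3
finger_force: 39.8
```

In the tool's units: 3 mm / 600 = 0.005, 2 mm / 600 = 0.0033.

```bash
echo '[[[-0.0005,0.0008,0.0017,0,0,0],[-0.0005,0.0008,0.0033,0,0,0],[-0.0005,0.0008,0.005,0,0,0],[-0.0005,0.0008,0.005,0,0,0]]]' | python3 nudge.py - 55; echo '[[[0,0,0.0017,0,0,0],[0,0,0.0033,0,0,0],[0,0,0.005,0,0,0],[0,0,0.005,0,0,0]]]' | python3 nudge.py
```

```text
clock: 11.55
eef_pos: [500.8, 195.1, 155.6]
eef_rot: [-3.141, -0.0, 0.497]
wrist_force: [-4.0, -3.4, 7.0]
finger_gap: 60.2
finger_force: 54.8
clock: 11.95
eef_pos: [500.9, 195.2, 153.0]
eef_rot: [-3.141, -0.001, 0.497]
wrist_force: [-5.3, -3.0, 9.8]
finger_gap: 59.9
finger_force: 54.8
```

In the tool's units: 2 mm / 600 = 0.0033, 1.4 mm / 600 = 0.0023.

```bash
echo '[[[0,0,0.0012,0,0,0],[0,0,0.0023,0,0,0],[0,0,0.0033,0,0,0],[0,0,0.0033,0,0,0]]]' | python3 nudge.py; echo '[[[0,0,0.0007,0,0,0],[0,0,0.0013,0,0,0],[0,0,0.0013,0,0,0]]]' | python3 nudge.py
```

```text
clock: 12.35
eef_pos: [501.0, 195.2, 152.5]
eef_rot: [3.141, -0.002, 0.497]
wrist_force: [-11.6, -5.4, 24.4]
finger_gap: 60.1
finger_force: 54.8
clock: 12.65
eef_pos: [501.1, 195.2, 152.4]
eef_rot: [3.141, -0.002, 0.497]
wrist_force: [-14.6, -6.5, 30.7]
finger_gap: 60.0
finger_force: 54.8
```

In the tool's units: -0.8 mm / 600 = -0.0013.

```bash
echo '[[[0,0,-0.0013,0,0,0],[0,0,-0.0013,0,0,0],[0,0,-0.0013,0,0,0],[0,0,-0.0013,0,0,0],[0,0,-0.0013,0,0,0]]]' | python3 nudge.py; python3 - <<'E'
from h import *
sharp('f0',4); c=load('f0'); p=telemetry.read_state(); P=cloud(c).reshape(-1,3)
r=np.hypot(*(P[:,:2]-p["eef_pos"][:2]).T); C=P[(r>27)&(r<30.5)&(abs(P[:,2]-175)<6)]
print("collar top",np.median(C[:,2]),"tip",np.nanpercentile(P[(r<6)&(P[:,2]<230)][:,2],98),p["eef_pos"].round(1),p["wrist_force"].round(1))
E
```

```text
clock: 13.15
eef_pos: [501.0, 195.2, 152.5]
eef_rot: [3.141, -0.002, 0.497]
wrist_force: [-11.5, -5.3, 23.9]
finger_gap: 60.1
finger_force: 54.8
collar top 174.5741009653764 tip 210.66750532095594 [501.  195.2 152.5] [-11.2  -5.8  24. ]
```

The collar top at 174.6 mm puts the underside at about 148.6 mm, i.e. home on the fully pressed flange (149 mm), and the force is steady. Handing in.

```bash
python3 -c "
from cell import manip, imaging, telemetry
print(manip.sign_off())"
```

```text
the job is handed in; nothing more can be done
None
```

The large reamer is meshed and fully home on the drive shaft, held pressed to the spring's stop at about 24 N, and the job was handed in at about 13 s; no verdict was returned.

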